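Stock the parts carousel and present the red bin

TASK

Collect the two finished dowels from the catch tray of the green cut-off machine into the red bin of the parts carousel, and only then turn the carousel by the black grip bar at its centre until the red bin faces the yellow pointer on its base. Finish while still gripping the bar, holding the carousel still there: do not let go at the end. Leave the other things on the bench where they are.

Things in the scene. Friction and masses are not known exactly. Their poses are not given: they have to be found in the camera images.
- cutter: Low green dowel cut-off machine, fixed, with a steel catch tray on its robot side. Origin: on the bench under the centre of the tray; x points from the tray to the machine. Tray 160 (x) x 220 (y) mm outside, walls 4 mm thick and 18 mm high, floor 4 mm thick. Machine housing from x = 83 to 193 mm, 200 mm wide, 78 mm high.
- dowel_a: Beech dowel, loose, lying in the catch tray: 12 mm thick, 62 mm long along its y axis, 12 g. Origin: centre of its underside, z up at the start.
- dowel_b: Beech dowel, loose, lying in the catch tray: 12 mm thick, 60 mm long along its y axis, 12 g. Origin: centre of its underside, z up at the start.
- red_bin (a point): Open red bin fixed on the carousel: 75 mm along its x (radial) by 95 mm along its y (tangential) outside, 46 mm high, walls and floor 3 mm thick; rim 65 mm above the bench. Origin: centre of its underside, 19 mm above the bench and 90 mm from the carousel's axis; its x axis points to that axis.
- grip_bar (a point): Black grip bar on the post at the carousel's centre, turning with it: 70 mm long along its x, 14 mm thick along its y, 26 mm high. Origin: its centre, on the carousel's vertical axis, 103 mm above the bench (top at 116 mm). Its x axis points away from the red bin, so the bar lies along the line of the red bin.
- carousel: Round plywood plate 284 mm across with four bins 90 degrees apart (one red, three grey) and a grip bar, turning about its vertical axis on a fixed black base. Origin: on the axis, under the plate, 13 mm above the bench; its x axis points away from the red bin. Turns all round either way with light friction (0.06 N m) and stays where left.
- red_front (a point): Point turning with the carousel, 160 mm from its axis, straight out through the middle of the red bin.
- front_mark (a point): Yellow pointer (a 12 mm high diamond with its tongue, sticking out from under the plate) on the fixed black base, 160 mm from the carousel's axis; it points roughly at the robot.
- masking_tape: Roll of masking tape lying flat, bystander, 98 mm across, 25 mm high. Origin: centre of its underside.
- spring_clamp: Black spring clamp lying flat, bystander, 82 x 111 x 22 mm. Origin: centre of its underside.

How it is judged:
On the way, in this order (a step that is already met when the one before it is completed fails the run):
1. both dowels lie in the red bin, let go, before the red bin has been turned to the pointer (x of dowel_a in the frame of red_bin between -0.036 and 0.036 m and y of dowel_a in the frame of red_bin between -0.046 and 0.046 m and z of dowel_a in the frame of red_bin between 0 and 0.042 m and x of dowel_b in the frame of red_bin between -0.036 and 0.036 m and y of dowel_b in the frame of red_bin between -0.046 and 0.046 m and z of dowel_b in the frame of red_bin between 0 and 0.042 m and horizontal distance between red_front and front_mark above 0.05 m and contact force between the fingers and dowel_a below 0.1 N and contact force between the fingers and dowel_b below 0.1 N), for 0.2 s.
2. the red bin faces the yellow pointer and the fingers hold the grip bar (horizontal distance between red_front and front_mark below 0.018 m and contact force between the fingers and carousel above 2 N and distance between the grasp point and grip_bar below 0.04 m), for 0.2 s.
At the end, for the whole second after the job is handed in: Both dowels are in the red bin, below its rim; red_front is within 18 mm of front_mark (about 6 degrees); the fingers hold the grip bar (TCP within 40 mm of its centre, over 2 N on the carousel); the carousel is still (under 0.05 rad/s) (all of step 2 and x of dowel_a in the frame of red_bin between -0.036 and 0.036 m and y of dowel_a in the frame of red_bin between -0.046 and 0.046 m and z of dowel_a in the frame of red_bin between 0 and 0.042 m and x of dowel_b in the frame of red_bin between -0.036 and 0.036 m and y of dowel_b in the frame of red_bin between -0.046 and 0.046 m and z of dowel_b in the frame of red_bin between 0 and 0.042 m and angular speed of carousel below 0.05 rad/s); the arm keeps its last pose, push and grip.
It fails at once if a bystander (masking tape, spring clamp) is pushed more than 30 mm (distance of any of masking_tape, spring_clamp from where it was at the start of the episode above 0.03 m).
It also fails if it takes over 72 s, if anything falls off the work surface, if the arm or the gripper's body presses on something with over 40 N, if the wrist force passes 120 N, or if a joint passes its speed limit or range.

ROBOT

A 6-joint arm with a two-finger parallel gripper is mounted at the origin on the work surface; the furniture and walls round the work are solid. World frame = base frame: x ahead of the robot, y to its left, z up, the work surface at z = 0. Lengths are in m, angles in rad, forces in N, time in s.
With the tool pointing down it reaches from about 0.425 to 0.95 m from the base axis. Payload 3.5 kg.
Tool frame: the origin (TCP) lies between the finger pads, 19 mm behind the fingertips; this is the grasp point; z points along the fingers, y is the line along which they close (so a half turn about z gives the same grasp; the last joint's range is limited). The gripper opens to 85 mm and grips with 20 to 120 N. Pads are 22 mm wide; open, the fingers measure 114 mm over their backs; the gripper's body (76 mm by 85 mm) begins 54 mm behind the grasp point. The pads swing forward as they close: fully open they stand 13 mm farther back than shut.
Start: joints at [-1.282, 0.286, 1.577, -0, 1.279, -0.15], TCP at [0.287, -0.611, 0.25] pointing down, gripper open.
Joint ranges: [-2.77, 2.77], [-0.9, 2.22], [0.21, 2.48], [-1.53, 4.67], [0.24, 2.81], [-2.84, 2.84]. Speed limits (rad/s): [2.79, 2.79, 3.14, 3.14, 3.14, 3.14].

INTERFACE

Orientations are given as a unit quaternion [x, y, z, w].
In Python, from plant import ctrl, camrig, get_state gives the robot as it stands (ctrl), with the cameras (camrig) and the readings as plain functions.
- The arm moves only by the tool drive_effector, called after "Emit:" as name(argument=value, ...), one argument or row to a line, values as JSON. Schema: {"type":"object","properties":{"ticks":{"type":"array","items":{"type":"array","items":{"type":"number"},"minItems":7,"maxItems":7},"minItems":1,"maxItems":10},"grip_force":{"type":"number"},"only":{"type":"string"},"quiet":{"type":"boolean"},"lines":{"type":"string"}},"required":["ticks"],"additionalProperties":false}. ticks is a list of rows, 1 to 10 of them, each of 7 numbers: dx, dy, dz in fractions of the full range, 1 being 1 m, then a rotation vector rx, ry, rz in a scale on which 1.0 is 2 rad, then the opening from 0.0 (shut) to 1.0 (fully open); each row is the pose to reach, as a shift and turn from the pose commanded when the call began, along the tool's axes at that moment; what a row does not reach only later rows make up. A row lasts 1/8 s, in which the tool goes at most 0.0625 m and 0.188 rad, less where a joint would pass 70% of its speed; a pose out of reach is approached as far as the arm can. The fingers move at their own pace and stop on an object; grip_force is the grip in N (left out, the last holds). Time passes only in rows, so rows that do not move let the fingers close. The tool returns the time, the measured TCP pose, the force, the opening and the grip force at its end. only (a regular expression) keeps the lines of the reply that match it, lines (a string "A,B") keeps lines A to B, and quiet returns only ok. A shift or turn number past 1, either way, is cut back to 1. Input that does not fit is refused with a message, and nothing moves.
- get_state(): the state, without advancing time (a new reading comes with each control period).
- camrig.read_camera(name): name is "scene" or "top" or "wrist"; returns a dict with "pixels" (400x640x3 uint8, red, green, blue), "camera_matrix" (3x3 intrinsics, pixels), "xyz" and "orientation" of the camera in the world. Camera axes: x right, y down, z forward; pixel columns grow to the right and rows downward; lengths in m; the calibration is good to about 2 mm. The wrist camera is an equidistant fisheye: a pixel r from the principal point sees the ray r / f radians off the axis. A picture is of the moment at which its call begins. There is no depth.
- ctrl.sign_off(): hands the job in; it is judged then, once.
The state is a dict: "time": time; "qpos": joint angles; "dq": joint speeds; "joint_efforts": joint torques, N m; "eef_pos": TCP position; "tcp_rot": TCP orientation; "contact_force": force on the tool from outside, world axes, zero at the start; "wrist_torque": the same for the moment, N m; "opening": opening from 0.0 (shut) to 1.0 (fully open); "finger_force": force on a finger pad.
Only numpy, scipy, OpenCV 4.12 (cv2) and the standard library are available. Lean on these libraries where they do the work, as an engineer would, in place of code of your own. Each camera call takes 0.05 s, during which the arm holds its last target. There are 200 camera calls.

## Working session

There is one attempt and no reset: what is moved stays moved. The work goes in short steps, Python scripts to look and compute and a tool call to move; the robot and the scene stay as the last step left them, time stands still between calls to the robot, and variables do not carry over. Pictures are saved under pics/ and viewed, at most 10 in all, crops included, and the job is handed in when it is done.

```bash
ls; mkdir -p pics; cat > h.py <<'E'
import numpy as np, cv2
from scipy.spatial.transform import Rotation as R
from plant import ctrl, camrig, get_state
def cam(n,save=None):
    c=camrig.read_camera(n); c={**c}; c['pixels']=np.array(c['pixels'])
    if save: cv2.imwrite('pics/'+save,c['pixels'][:,:,::-1])
    c['K']=np.array(c['camera_matrix']); c['t']=np.array(c['xyz']); c['R']=R.from_quat(c['orientation']).as_matrix(); return c
def cast(c,px,z):
    px=np.atleast_2d(np.array(px,float)); d=np.c_[px,np.ones(len(px))]@np.linalg.inv(c['K']).T@c['R'].T
    return c['t']+d*((z-c['t'][2])/d[:,2])[:,None]
E
python3 - <<'E'
from h import *
c=cam('top','top.png'); print(c['t'],c['R'],c['K'])
c=cam('scene','scene.png'); print(c['t'])
print(get_state())
E
```

```text
pics
plant.py
[0.42788648 0.06214476 1.00699305] [[-0.02091366 -0.98660884  0.16175787]
 [-0.99963264  0.02342491  0.01363305]
 [-0.01723965 -0.16141333 -0.9867363 ]] [[387.06917802   0.         314.5978142 ]
 [  0.         387.06917802 190.39514282]
 [  0.           0.           1.        ]]
[0.08767517 0.62583398 0.55812027]
{'time': 0.1, 'qpos': array([-1.28200782e+00,  2.87131219e-01,  1.57800140e+00,  3.46139450e-05,
        1.27867853e+00, -1.49991501e-01]), 'dq': array([ 0.00052141, -0.00272689, -0.00362737, -0.00087856, -0.00072692,
        0.00128125]), 'joint_efforts': array([ 6.20265255e-04, -4.07298768e+01, -2.93698150e+01, -1.40058273e-04,
        3.40312145e-03,  3.69337755e-06]), 'eef_pos': array([ 0.28664207, -0.61049821,  0.2487652 ]), 'tcp_rot': array([ 9.76030875e-01,  2.17629271e-01, -6.03899785e-05, -1.10772635e-03]), 'contact_force': array([ 0.81878755, -0.02715875, -0.13067589]), 'wrist_torque': array([ 0.02728764,  0.03505438, -0.04042162]), 'finger_force': 0.0, 'opening': 1.001298948740512}
```

View pics/top.png

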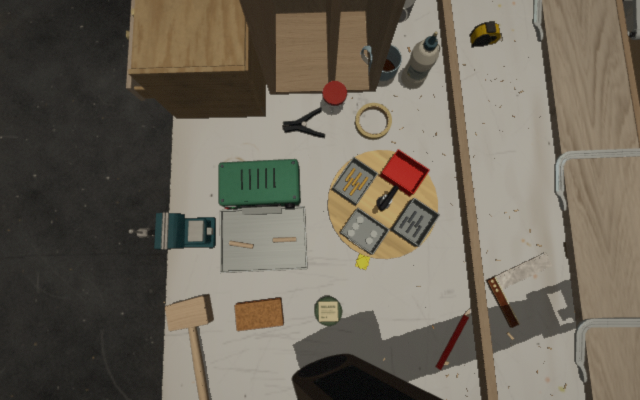

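View pics/scene.png

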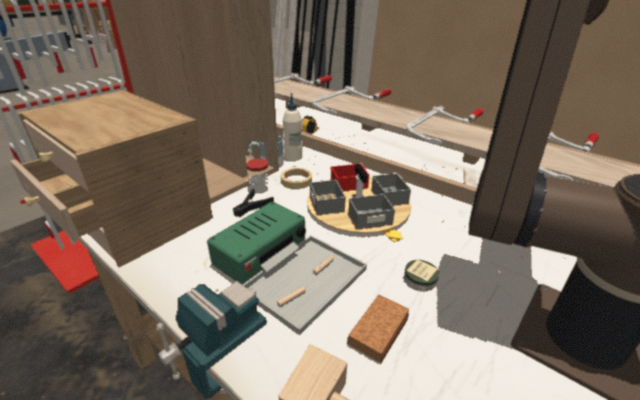

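The top view shows the dowels in the tray at about (241,244) and (285,240). The carousel is at about (384,204), with the red bin at (405,172) and the yellow pointer at (362,262). The tape is at (374,121) and the clamp at (303,124). The scene view agrees with this.

```bash
cat > m.py <<'E'
from h import *
c=cam('top'); im=c['pixels']; hsv=cv2.cvtColor(im,cv2.COLOR_RGB2HSV)
def box(m,roi,minA=20):
    x0,y0,x1,y1=roi; q=np.zeros_like(m); q[y0:y1,x0:x1]=m[y0:y1,x0:x1]
    cs=[k for k in cv2.findContours(q,cv2.RETR_EXTERNAL,cv2.CHAIN_APPROX_NONE)[0] if cv2.contourArea(k)>=minA]
    return sorted(cs,key=cv2.contourArea)[::-1]
# dowels
m=cv2.inRange(hsv,(3,60,90),(22,255,255))
for k in box(m,(224,215,303,268))[:3]:
    w=cast(c,k[:,0,:],.012)[:,:2]; r=cv2.minAreaRect((w*1000).astype(np.float32)); p=cv2.boxPoints(r)
    e=[p[1]-p[0],p[2]-p[1]]; e=max(e,key=np.linalg.norm)
    print('dowel',r,'ang',np.degrees(np.arctan2(e[1],e[0])))
# pointer
m=cv2.inRange(hsv,(22,150,120),(35,255,255))
for k in box(m,(340,245,385,280))[:2]: 
    w=cast(c,k[:,0,:],.012); print('ptr',cv2.contourArea(k),w.min(0),w.max(0),w.mean(0), cast(c,k[k[:,0,1].argmax()],.008))
# red bin rim
m=cv2.inRange(hsv,(0,130,50),(8,255,255))|cv2.inRange(hsv,(172,130,50),(180,255,255))
for k in box(m,(375,145,435,200))[:1]:
    w=cast(c,k[:,0,:],.065)[:,:2]; r=cv2.minAreaRect((w*1000).astype(np.float32)); print('red',r,cv2.boxPoints(r))
# plate
m=cv2.inRange(hsv,(8,50,110),(25,200,255))
ks=box(m,(315,140,450,265),100); k=np.vstack(ks[:6]); k=cv2.convexHull(k)
w=cast(c,k[:,0,:],.019)[:,:2]; print('plate',cv2.minEnclosingCircle((w*1000).astype(np.float32)),cv2.fitEllipse((w*1000).astype(np.float32)))
x0,y0,x1,y1=320,140,450,275
cv2.imwrite('pics/crop1.png',cv2.resize(im[140:275,215:450,::-1],None,fx=3.3,fy=3.3,interpolation=cv2.INTER_CUBIC))
E
python3 m.py
```

```text
dowel ((456.2510070800781, 267.2081604003906), (62.23906326293945, 10.925430297851562), 80.19318389892578) ang 80.1932
dowel ((466.99365234375, 156.75328063964844), (56.38780975341797, 10.15158462524414), 88.76976013183594) ang 88.76977
ptr 120.0 [ 0.39011277 -0.05803847  0.012     ] [ 0.4251238 -0.0244809  0.012    ] [ 0.40734092 -0.04116459  0.012     ] [[ 0.39006332 -0.04220236  0.008     ]]
red ((622.0987548828125, -146.94253540039062), (94.815673828125, 83.77726745605469), 53.876007080078125) [[ 560.31494 -160.54108]
 [ 627.9855  -209.93068]
 [ 683.88257 -133.344  ]
 [ 616.21204  -83.95439]]
plate ((552.9781494140625, -96.47806549072266), 142.69509887695312) ((553.5537109375, -96.9532699584961), (282.057861328125, 283.6210632324219), 50.494903564453125)
```

View pics/crop1.png

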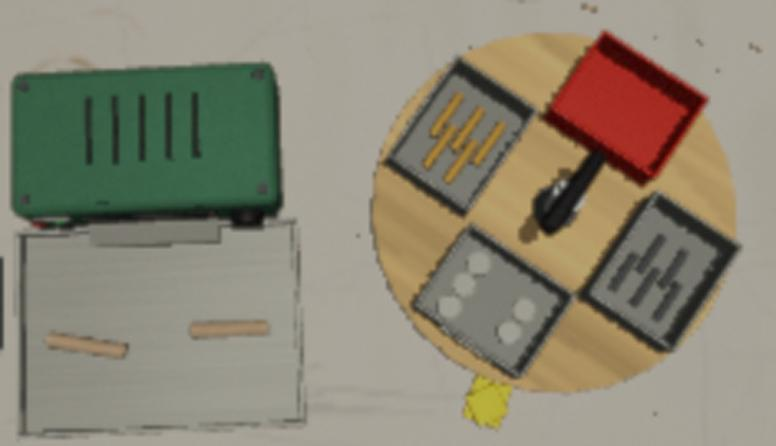

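The crop shows both dowels clear of the tray walls. The red bin points up and right with the bar along its line, and the pointer is below at about (487,402). Red bin to pointer is about 165° clockwise.

```bash
cat > go.py <<'E'
# usage: go.py x y z yawdeg [x y z yaw ...] -> deltas in present tool axes
import sys; from h import *
s=get_state(); p=s['eef_pos']; r=R.from_quat(s['tcp_rot'])
a=np.array(sys.argv[1:],float).reshape(-1,4)
for x,y,z,w in a:
    w=np.radians(w); T=R.from_matrix(np.c_[[np.cos(w),np.sin(w),0],[np.sin(w),-np.cos(w),0],[0,0,-1]])
    print(np.round(r.inv().apply(np.array([x,y,z])-p),4),np.round((r.inv()*T).as_rotvec(),4))
print(s['time'],s['eef_pos'],s['qpos'],s['opening'])
E
python3 go.py .53 -.08 .22 80.2
```

```text
[ 0.4457 -0.3769  0.0297] [-0.0016 -0.0011 -0.961 ]
0.15 [ 0.28666297 -0.61057233  0.24893269] [-1.28198851e+00  2.87009359e-01  1.57784210e+00 -2.85725381e-05
  1.27861925e+00 -1.49981321e-01] 0.9977644296551581
```

Units first: turns go in shares of 2 rad. So -0.96 rad / 2 = -0.48.

Emit:
drive_effector(
  ticks=[
    [0.446, -0.377, 0.03, 0, 0, -0.48, 0.6],
    [0.446, -0.377, 0.03, 0, 0, -0.48, 0.6],
    [0.446, -0.377, 0.03, 0, 0, -0.48, 0.6],
    [0.446, -0.377, 0.03, 0, 0, -0.48, 0.6],
    [0.446, -0.377, 0.03, 0, 0, -0.48, 0.6],
    [0.446, -0.377, 0.03, 0, 0, -0.48, 0.6],
    [0.446, -0.377, 0.03, 0, 0, -0.48, 0.6],
    [0.446, -0.377, 0.03, 0, 0, -0.48, 0.6],
    [0.446, -0.377, 0.03, 0, 0, -0.48, 0.6],
    [0.446, -0.377, 0.03, 0, 0, -0.48, 0.6],
  ],
  grip_force=40,
)

```text
time: 1.4
eef_pos: [0.5308, -0.077, 0.2195]
tcp_rot: [0.764, 0.645, -0.0, -0.0]
contact_force: [0.3, -0.5, -0.9]
opening: 0.6
finger_force: 0.0
```

```bash
python3 go.py .456 .267 .12 80.2
```

```text
[ 0.3266 -0.1313  0.0998] [-0.0008 -0.0006  0.0028]
1.4 [ 0.53079024 -0.07702706  0.21950987] [-3.33570370e-01  8.32236868e-03  1.94570600e+00  5.11173627e-04
  1.18844276e+00 -1.65539813e-01] 0.5998660669862056
```

Emit:
drive_effector(
  ticks=[
    [0.327, -0.131, 0.05, 0, 0, 0, 0.6],
    [0.327, -0.131, 0.1, 0, 0, 0, 0.6],
    [0.327, -0.131, 0.1, 0, 0, 0, 0.6],
    [0.327, -0.131, 0.1, 0, 0, 0, 0.6],
    [0.327, -0.131, 0.1, 0, 0, 0, 0.6],
    [0.327, -0.131, 0.1, 0, 0, 0, 0.6],
    [0.327, -0.131, 0.1, 0, 0, 0, 0.6],
    [0.327, -0.131, 0.1, 0, 0, 0, 0.6],
  ],
)

```text
time: 2.4
eef_pos: [0.4572, 0.2642, 0.1199]
tcp_rot: [0.765, 0.644, -0.0, 0.0]
contact_force: [-0.3, 0.7, -0.2]
opening: 0.596
finger_force: 0.0
```

```bash
python3 go.py .456 .267 .025 80.2; python3 -c "
from h import *
c=cam('wrist','w1.png')"
```

```text
[ 0.0026 -0.0016  0.0949] [-0.0001  0.0005 -0.0002]
2.4 [0.45719937 0.26423369 0.11990775] [ 3.31954929e-01  1.13374427e-01  2.03522803e+00 -4.61481759e-04
  9.93323225e-01  5.03455537e-01] 0.5963429242390498
```

View pics/w1.png

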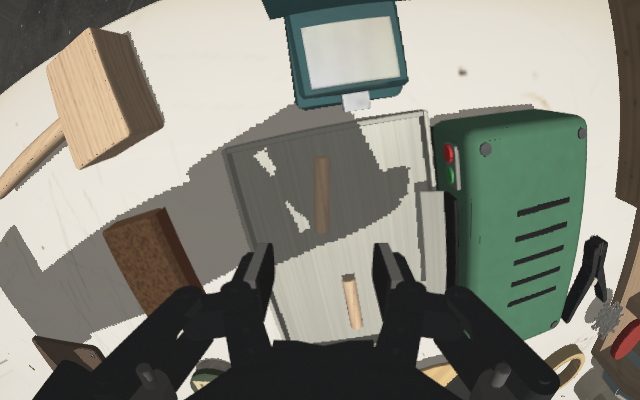

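The wrist view shows dowel A at about (322,195), in line with the tool and centred between the fingers. Dowel B is below it at (352,302). I'll descend and grip A.

Emit:
drive_effector(
  ticks=[
    [0.002, -0.001, 0.05, 0, 0, 0, 0.5],
    [0.002, -0.001, 0.085, 0, 0, 0, 0.5],
    [0.002, -0.001, 0.095, 0, 0, 0, 0.5],
    [0.002, -0.001, 0.095, 0, 0, 0, 0.5],
    [0.002, -0.001, 0.095, 0, 0, 0, 0],
    [0.002, -0.001, 0.095, 0, 0, 0, 0],
    [0.002, -0.001, 0.095, 0, 0, 0, 0],
    [0.002, -0.001, 0.095, 0, 0, 0, 0],
    [0.002, -0.001, 0.095, 0, 0, 0, 0],
    [0.002, -0.001, 0.095, 0, 0, 0, 0],
  ],
  grip_force=40,
)

```text
time: 3.7
eef_pos: [0.4582, 0.2669, 0.0269]
tcp_rot: [0.765, 0.644, 0.002, 0.001]
contact_force: [-0.9, -0.9, 6.5]
opening: 0.119
finger_force: 41.8
```

```bash
python3 go.py .456 .267 .025 80.2
```

```text
[-0.0003 -0.0022  0.0019] [ 0.0032 -0.0013 -0.0006]
3.7 [0.45816761 0.26693546 0.02694425] [ 3.36264076e-01  2.72239778e-01  2.05881303e+00 -5.56973042e-04
  8.07086454e-01  5.08320532e-01] 0.1190885013086677
```

Emit:
drive_effector(
  ticks=[
    [0, 0, -0.06, 0, 0, 0, 0],
    [0, 0, -0.12, 0, 0, 0, 0],
    [0, 0, -0.14, 0, 0, 0, 0],
    [0, 0, -0.14, 0, 0, 0, 0],
  ],
)

```text
time: 4.2
eef_pos: [0.4578, 0.2671, 0.1675]
tcp_rot: [0.765, 0.644, 0.002, 0.001]
contact_force: [-1.1, -0.4, -0.3]
opening: 0.126
finger_force: 41.0
```

```bash
python3 go.py .626 -.150 .16 53.9
```

```text
[-0.3822  0.237   0.0075] [ 0.0038 -0.0036  0.4583]
4.2 [0.45775982 0.26706154 0.16746706] [3.36535358e-01 4.95492040e-02 2.00536947e+00 9.66362481e-05
 1.08144251e+00 5.08227202e-01] 0.12593153720528813
```

To row units: 0.458 rad / 2 = 0.229.

Emit:
drive_effector(
  ticks=[
    [-0.382, 0.237, 0, 0, 0, 0.229, 0],
    [-0.382, 0.237, 0, 0, 0, 0.229, 0],
    [-0.382, 0.237, 0, 0, 0, 0.229, 0],
    [-0.382, 0.237, 0, 0, 0, 0.229, 0],
    [-0.382, 0.237, 0, 0, 0, 0.229, 0],
    [-0.382, 0.237, 0, 0, 0, 0.229, 0],
    [-0.382, 0.237, 0, 0, 0, 0.229, 0],
    [-0.382, 0.237, 0, 0, 0, 0.229, 0],
    [-0.382, 0.237, 0, 0, 0, 0.229, 0],
    [-0.382, 0.237, 0, 0, 0, 0.229, 0],
  ],
)

```text
time: 5.45
eef_pos: [0.6238, -0.1486, 0.1638]
tcp_rot: [0.891, 0.454, -0.001, -0.001]
contact_force: [0.0, 0.4, -0.2]
opening: 0.125
finger_force: 41.0
```

```bash
python3 go.py .626 -.150 .064 53.9; python3 -c "
from h import *
c=cam('wrist','w2.png')"
```

```text
[0.0001 0.0029 0.0998] [-0.0027  0.0002  0.0016]
5.45 [ 0.62381548 -0.14856517  0.16378981] [-3.91950585e-01  2.94399742e-01  1.73091221e+00  4.50983488e-04
  1.11895217e+00  2.36350791e-01] 0.12521207040021365
```

View pics/w2.png

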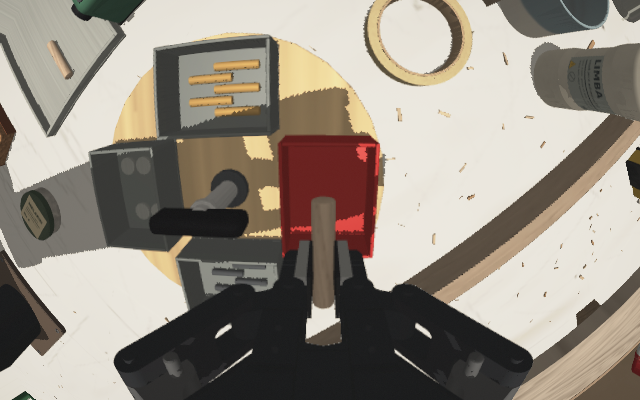

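The dowel is held at about (323,250), lined up with the red bin's long side at about (330,195). I'll lower and release it.

Emit:
drive_effector(
  ticks=[
    [0, 0.002, 0.05, 0, 0, 0, 0],
    [0, 0.002, 0.09, 0, 0, 0, 0],
    [0, 0.002, 0.1, 0, 0, 0, 0],
    [0, 0.002, 0.1, 0, 0, 0, 0],
    [0, 0.002, 0.1, 0, 0, 0, 0.3],
    [0, 0.002, 0.1, 0, 0, 0, 0.3],
    [0, 0.002, 0.1, 0, 0, 0, 0.3],
    [0, 0.002, 0.06, 0, 0, 0, 0.3],
    [0, 0.002, 0, 0, 0, 0, 0.3],
    [0, 0.002, -0.01, 0, 0, 0, 0.3],
  ],
)

```text
time: 6.75
eef_pos: [0.6294, -0.1529, 0.1819]
tcp_rot: [0.891, 0.453, 0.004, 0.004]
contact_force: [0.8, -0.1, 0.7]
opening: 0.297
finger_force: 0.0
```

```bash
python3 go.py .467 .157 .14 88.8;  python3 -c "
from h import *
c=cam('wrist','w3.png')"
```

```text
[ 0.1546 -0.3142  0.0388] [ 0.0115  0.0007 -0.6091]
6.75 [ 0.6293579  -0.15288239  0.18185227] [-3.94756535e-01  2.82143228e-01  1.71078153e+00  7.83598932e-05
  1.13736267e+00  2.35299988e-01] 0.29749051168606894
```

View pics/w3.png

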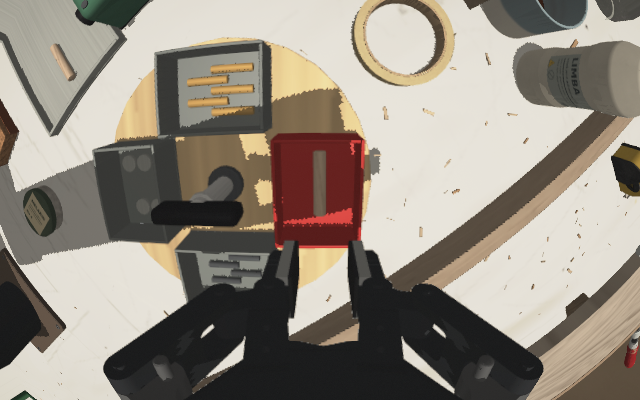

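Dowel A lies in the red bin at (319,182), and the carousel has not turned. Next is dowel B.

To row units: -0.609 rad / 2 = -0.3045.

Emit:
drive_effector(
  ticks=[
    [0.155, -0.314, 0, 0, 0, -0.3045, 0.5],
    [0.155, -0.314, 0, 0, 0, -0.3045, 0.5],
    [0.155, -0.314, 0, 0, 0, -0.3045, 0.5],
    [0.155, -0.314, 0.03, 0, 0, -0.3045, 0.5],
    [0.155, -0.314, 0.039, 0, 0, -0.3045, 0.5],
    [0.155, -0.314, 0.039, 0, 0, -0.3045, 0.5],
    [0.155, -0.314, 0.039, 0, 0, -0.3045, 0.5],
    [0.155, -0.314, 0.039, 0, 0, -0.3045, 0.5],
    [0.155, -0.314, 0.039, 0, 0, -0.3045, 0.5],
  ],
)

```text
time: 7.92
eef_pos: [0.4648, 0.1577, 0.1362]
tcp_rot: [0.715, 0.699, 0.0, 0.0]
contact_force: [0.1, -0.6, 0.4]
opening: 0.501
finger_force: 0.0
```

```bash
python3 m.py | grep dowel; python3 go.py .467 .157 .028 88.8
```

```text
dowel ((485.06427001953125, 218.21847534179688), (22.56769371032715, 119.72252655029297), 5.84290075302124) ang -84.157104
[-0.0006  0.0021  0.1083] [ 0.0007  0.     -0.0019]
7.975 [0.46483235 0.15765487 0.13632081] [ 1.20013455e-01  5.92173878e-03  2.11397612e+00 -1.59992982e-04
  1.02102934e+00  1.42927779e-01] 0.501980555196803
```

Emit:
drive_effector(
  ticks=[
    [0, 0.002, 0.06, 0, 0, 0, 0.5],
    [0, 0.002, 0.1, 0, 0, 0, 0.5],
    [0, 0.002, 0.109, 0, 0, 0, 0.5],
    [0, 0.002, 0.109, 0, 0, 0, 0.5],
    [0, 0.002, 0.109, 0, 0, 0, 0],
    [0, 0.002, 0.109, 0, 0, 0, 0],
    [0, 0.002, 0.109, 0, 0, 0, 0],
    [0, 0.002, 0.109, 0, 0, 0, 0],
    [0, 0.002, 0.109, 0, 0, 0, 0],
    [0, 0.002, 0.109, 0, 0, 0, 0],
  ],
  grip_force=40,
)

```text
time: 9.22
eef_pos: [0.4677, 0.1588, 0.0291]
tcp_rot: [0.714, 0.7, 0.001, 0.001]
contact_force: [-0.8, -0.5, 6.6]
opening: 0.12
finger_force: 41.6
```

Emit:
drive_effector(
  ticks=[
    [0, 0, -0.06, 0, 0, 0, 0],
    [0, 0, -0.12, 0, 0, 0, 0],
    [0, 0, -0.135, 0, 0, 0, 0],
    [0, 0, -0.135, 0, 0, 0, 0],
  ],
)

```text
time: 9.72
eef_pos: [0.4665, 0.1587, 0.1632]
tcp_rot: [0.714, 0.7, 0.001, 0.001]
contact_force: [0.1, 0.0, -0.6]
opening: 0.118
finger_force: 40.8
```

```bash
python3 go.py .626 -.150 .16 53.9
```

```text
[-0.3054  0.1659  0.0036] [ 0.0027 -0.0013  0.6093]
9.725 [0.46649053 0.15873552 0.16324418] [ 1.21754166e-01 -2.90097163e-02  2.09316208e+00  1.71629336e-05
  1.07443507e+00  1.42537204e-01] 0.11831226753095103
```

To row units: 0.609 rad / 2 = 0.3045.

Emit:
drive_effector(
  ticks=[
    [-0.309, 0.172, 0, 0, 0, 0.3045, 0],
    [-0.309, 0.172, 0, 0, 0, 0.3045, 0],
    [-0.309, 0.172, 0, 0, 0, 0.3045, 0],
    [-0.309, 0.172, 0, 0, 0, 0.3045, 0],
    [-0.309, 0.172, 0, 0, 0, 0.3045, 0],
    [-0.309, 0.172, 0, 0, 0, 0.3045, 0],
    [-0.309, 0.172, 0, 0, 0, 0.3045, 0],
    [-0.309, 0.172, 0, 0, 0, 0.3045, 0],
    [-0.309, 0.172, 0, 0, 0, 0.3045, 0],
  ],
)

```text
time: 10.85
eef_pos: [0.6304, -0.1524, 0.1608]
tcp_rot: [0.891, 0.454, -0.001, -0.001]
contact_force: [0.5, -0.5, -0.7]
opening: 0.124
finger_force: 40.8
```

```bash
python3 go.py .630 -.153 .064 53.9
```

```text
[-0.0007  0.0003  0.0968] [-0.0026  0.0004  0.0015]
10.85 [ 0.63044127 -0.1523529   0.1607547 ] [-3.93383489e-01  3.12696919e-01  1.71382697e+00  2.03611062e-04
  1.11765922e+00  2.35071292e-01] 0.12449123080577176
```

Emit:
drive_effector(
  ticks=[
    [0, 0, 0.05, 0, 0, 0, 0],
    [0, 0, 0.085, 0, 0, 0, 0],
    [0, 0, 0.096, 0, 0, 0, 0],
    [0, 0, 0.096, 0, 0, 0, 0],
    [0, 0, 0.096, 0, 0, 0, 0.27],
    [0, 0, 0.096, 0, 0, 0, 0.27],
    [0, 0, 0.096, 0, 0, 0, 0.27],
    [0, 0, 0.05, 0, 0, 0, 0.27],
    [0, 0, -0.01, 0, 0, 0, 0.27],
    [0, 0, -0.02, 0, 0, 0, 0.27],
  ],
)

```text
time: 12.1
eef_pos: [0.6344, -0.1552, 0.1891]
tcp_rot: [0.891, 0.453, 0.004, 0.004]
contact_force: [-0.7, -0.6, 0.7]
opening: 0.267
finger_force: 0.0
```

```bash
python3 go.py .5535 -.0967 .17 143.9;  python3 -c "
from h import *
c=cam('wrist','w4.png')"
```

```text
[-0.0005 -0.1001  0.018 ] [ 0.011   0.0068 -1.5707]
12.1 [ 0.63444169 -0.15519558  0.18908628] [-3.95005659e-01  2.86221707e-01  1.69169457e+00 -1.41068148e-05
  1.15202999e+00  2.34937470e-01] 0.2670917461449525
```

View pics/w4.png

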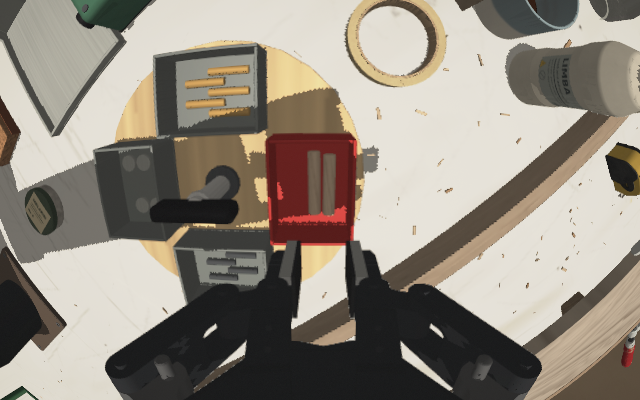

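Both dowels lie side by side in the red bin, at (314,182) and (329,184). Next I'll move above the bar.

To row units: -1.571 rad / 2 = -0.7855.

Emit:
drive_effector(
  ticks=[
    [0, -0.1, 0.01, 0, 0, -0.7855, 0.6],
    [0, -0.1, 0.01, 0, 0, -0.7855, 0.6],
    [0, -0.1, 0.01, 0, 0, -0.7855, 0.6],
    [0, -0.1, 0.01, 0, 0, -0.7855, 0.6],
    [0, -0.1, 0.01, 0, 0, -0.7855, 0.6],
    [0, -0.1, 0.01, 0, 0, -0.7855, 0.6],
    [0, -0.1, 0.01, 0, 0, -0.7855, 0.6],
    [0, -0.1, 0.01, 0, 0, -0.7855, 0.6],
    [0, -0.1, 0.01, 0, 0, -0.7855, 0.6],
    [0, -0.1, 0.01, 0, 0, -0.7855, 0.6],
  ],
)

```text
time: 13.4
eef_pos: [0.5497, -0.0948, 0.1703]
tcp_rot: [0.31, 0.951, 0.0, -0.001]
contact_force: [0.1, 0.4, -0.2]
opening: 0.597
finger_force: 0.0
```

```bash
python3 go.py .5535 -.0967 .103 143.9
```

```text
[-0.0044  0.0008  0.0673] [-0.0008 -0.0028 -0.0008]
13.4 [ 0.549692   -0.09479981  0.17033749] [-3.52660213e-01  1.11500859e-01  1.93322893e+00 -2.14376308e-05
  1.09982971e+00 -1.29262633e+00] 0.597496202239812
```

Emit:
drive_effector(
  ticks=[
    [-0.004, 0.001, 0.04, 0, 0, 0, 0.6],
    [-0.004, 0.001, 0.067, 0, 0, 0, 0.6],
    [-0.004, 0.001, 0.067, 0, 0, 0, 0.6],
    [-0.004, 0.001, 0.067, 0, 0, 0, 0],
    [-0.004, 0.001, 0.067, 0, 0, 0, 0],
    [-0.004, 0.001, 0.067, 0, 0, 0, 0],
    [-0.004, 0.001, 0.067, 0, 0, 0, 0],
    [-0.004, 0.001, 0.067, 0, 0, 0, 0],
  ],
  grip_force=50,
)

```text
time: 14.4
eef_pos: [0.5548, -0.0977, 0.1068]
tcp_rot: [0.31, 0.951, -0.001, 0.001]
contact_force: [-4.2, -3.2, 4.9]
opening: 0.235
finger_force: 48.9
```

```bash
python3 go.py .5535 -.0967 .103 143.9; python3 m.py | grep -E 'red|ptr'
```

```text
[0.0016 0.0001 0.0038] [-0.0016  0.002   0.0007]
14.4 [ 0.55479282 -0.09770339  0.10682966] [-0.3535466   0.20543195  1.95735194 -0.0024907   0.97727178 -1.29360451] 0.23538672873267152
```

```bash
python3 -c "
from h import *
c=cam('wrist','w5.png')"
```

```text
(no output)
```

View pics/w5.png

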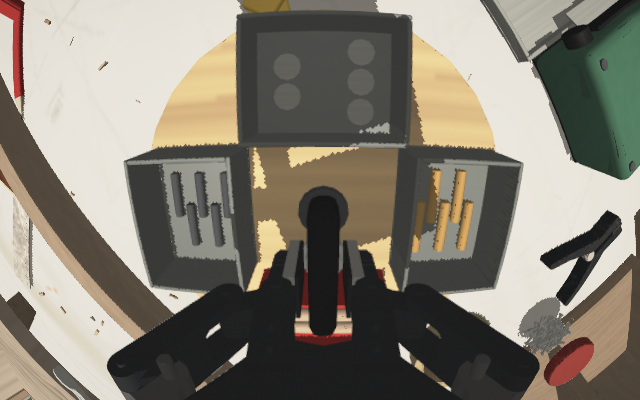

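The bar is gripped centrally at (323,260) and in line with the tool. I'll turn it clockwise.

To row units: 1.45 rad / 2 = 0.725.

Emit:
drive_effector(
  ticks=[
    [0, 0, 0, 0, 0, 0.075, 0],
    [0, 0, 0, 0, 0, 0.15, 0],
    [0, 0, 0, 0, 0, 0.225, 0],
    [0, 0, 0, 0, 0, 0.3, 0],
    [0, 0, 0, 0, 0, 0.375, 0],
    [0, 0, 0, 0, 0, 0.45, 0],
    [0, 0, 0, 0, 0, 0.525, 0],
    [0, 0, 0, 0, 0, 0.6, 0],
    [0, 0, 0, 0, 0, 0.675, 0],
    [0, 0, 0, 0, 0, 0.725, 0],
  ],
)

```text
time: 15.75
eef_pos: [0.554, -0.0979, 0.1068]
tcp_rot: [0.863, 0.505, -0.002, 0.001]
contact_force: [-7.4, -4.6, 6.4]
opening: 0.233
finger_force: 49.1
```

```bash
python3 go.py .5535 -.0967 .105 -20.8
```

```text
[ 0.0009 -0.001   0.0018] [0.0021 0.003  1.4222]
15.75 [ 0.55397438 -0.09793969  0.10676828] [-0.35398704  0.20516074  1.95780947 -0.00385149  0.9794714   0.1597545 ] 0.23260508243488073
```

To row units: 1.42 rad / 2 = 0.71.

Emit:
drive_effector(
  ticks=[
    [0, 0, 0, 0, 0, 0.075, 0],
    [0, 0, 0, 0, 0, 0.15, 0],
    [0, 0, 0, 0, 0, 0.225, 0],
    [0, 0, 0, 0, 0, 0.3, 0],
    [0, 0, 0, 0, 0, 0.375, 0],
    [0, 0, 0, 0, 0, 0.45, 0],
    [0, 0, 0, 0, 0, 0.525, 0],
    [0, 0, 0, 0, 0, 0.6, 0],
    [0, 0, 0, 0, 0, 0.675, 0],
    [0, 0, 0, 0, 0, 0.71, 0],
  ],
)

```text
time: 17.0
eef_pos: [0.5537, -0.0971, 0.1067]
tcp_rot: [0.984, -0.179, -0.001, 0.001]
contact_force: [-7.5, -1.4, 7.3]
opening: 0.241
finger_force: 49.3
```

Emit:
drive_effector(
  ticks=[
    [0, 0, 0, 0, 0, 0, 0],
    [0, 0, 0, 0, 0, 0, 0],
  ],
)

```text
time: 17.25
eef_pos: [0.5537, -0.0971, 0.1068]
tcp_rot: [0.984, -0.178, -0.001, 0.001]
contact_force: [-7.6, -1.9, 7.5]
opening: 0.237
finger_force: 49.3
```

```bash
python3 go.py .5535 -.0967 .105 -20.8;  python3 - <<'E'
from h import *
c=cam('top','t2.png'); cv2.imwrite('pics/t2c.png',cv2.resize(c['pixels'][130:300,290:470,::-1],None,fx=3.3,fy=3.3,interpolation=cv2.INTER_CUBIC))
c=cam('scene'); cv2.imwrite('pics/s2c.png',cv2.resize(c['pixels'][130:270,250:480,::-1],None,fx=3.3,fy=3.3,interpolation=cv2.INTER_CUBIC))
E
```

```text
[-0.0003 -0.0003  0.0018] [0.0017 0.0023 0.005 ]
17.25 [ 0.55371529 -0.09712741  0.1067899 ] [-0.35338964  0.20485696  1.958125   -0.00206475  0.98088277  1.57662198] 0.23697798753982013
```

View pics/t2c.png

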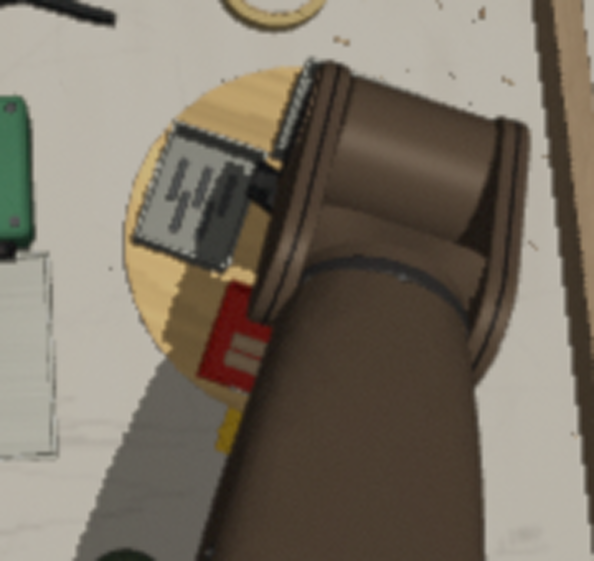

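View pics/s2c.png

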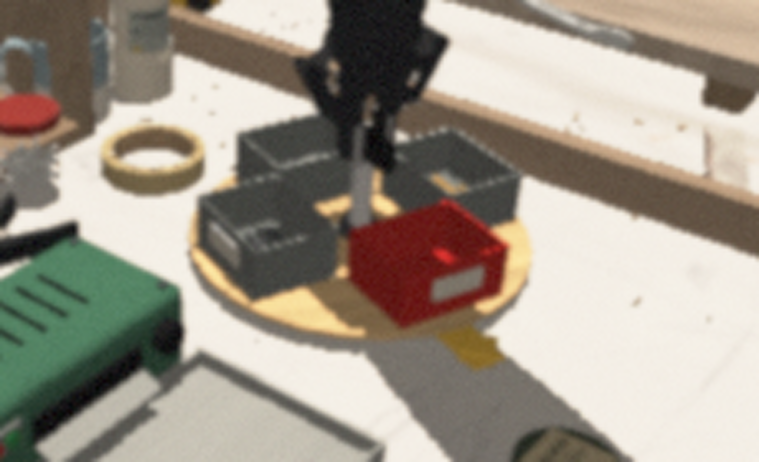

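The red bin is over the pointer and both dowels are in it. The bin's left rim edge in the top crop runs from (235,283) to (198,377). I'll check that edge's angle.

```bash
python3 - <<'E'
from h import *
c=cam('top'); p=np.array([[235,283],[198,377]])/3.3+[290,130]
w=cast(c,p,.065)[:,:2]; d=w[1]-w[0]; print(w,np.linalg.norm(d),np.degrees(np.arctan2(d[1],d[0])))
a=np.radians(159.2);u=np.array([np.cos(a),np.sin(a)]);n=np.array([-u[1],u[0]])
print((w-[.5535,-.0967])@np.c_[u,n])
E
```

```text
[[ 0.51704636 -0.03702924]
 [ 0.44894181 -0.00732034]] 0.07430241376880863 156.4319745968325
[[ 0.0552673  -0.04283682]
 [ 0.12948302 -0.04642506]]
```

Emit:
drive_effector(
  ticks=[
    [0, 0, 0, 0, 0, 0, 0],
    [0, 0, 0, 0, 0, 0, 0],
  ],
)

```text
time: 17.65
eef_pos: [0.5537, -0.0971, 0.1068]
tcp_rot: [0.984, -0.178, -0.001, 0.001]
contact_force: [-7.3, -2.4, 7.0]
opening: 0.237
finger_force: 49.3
```

```bash
python3 -c "
from plant import ctrl, camrig, get_state; print(ctrl.sign_off())"
```

```text
the job is handed in; nothing more can be done
None
```

I handed in the job at about 17.7 s: both dowels are in the red bin, the bin faces the pointer to within about 3° by the top camera, and the gripper still holds the bar; the sign-off call returned no verdict.

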